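Unlock the spice carousel and hold the marked jar at the front

TASK

Slide the red stop plate straight up out of its slotted holder to unlock the spice carousel, and lay it down flat on the worktop, clear of the carousel and without dropping it. Then turn the carousel by its black knob until the jar with the yellow lid stands at the front, in line with the white arrow on the base, and finish while still gripping the knob, holding the turntable still so that someone can take the jar. Keep all jars standing in their pockets and leave the mug and the pepper mill where they are.

Things in the scene. Friction and masses are not known exactly. Their poses are not given: they have to be found in the camera images.
- carousel_base: fixed wooden base of the spice carousel, maybe turned a little on the worktop. Origin: on the worktop, on the turning axis. Its -x points to its front (a tab with a white arrow), its +y to the slotted holder on its left
- arrow (a point): tip of the white arrow on the flat front tab of the base, 104 mm from the axis along the base's -x, 9 mm above the worktop; the tab reaches to 127 mm from the axis
- slot (a point): middle of the slotted holder's mouth, 155 mm from the axis along the base's +y, 44 mm above the worktop (top of the holder). Two upright wooden cheeks, 29 mm over their outsides and 82 mm long, leave a 9 mm slot along the base's y, closed at its outer end; its floor is 8 mm above the worktop
- carousel: the turning part: disc with pockets, steel post and knob; origin on the turning axis 12 mm above the worktop, axes aligned with the base's at the start. It turns about z, at most 4 rad either way, stiffly (0.1 to 0.2 N m), and stays where left. Two steel lugs on its rim (to 112 mm from the axis) straddle the stop plate, so it cannot turn until the plate is out
- turntable (a point): centre of the top of the turntable: wooden disc, radius 96 mm, top 22 mm above the worktop, with six 14 mm high ring pockets, one every 60 degrees at 65 mm from the axis, each holding a jar. At the start the base's front lies midway between two pockets
- knob_grip (a point): on the turning axis at mid-height of the round black knob, 179 mm above the worktop: where to grip. The knob tops the steel post, 36 mm across, 161 to 195 mm above the worktop; the jars' lids end at 127 mm
- stop_plate: flat red stop plate, 90 mm long (its y), 82 mm high (its z), 6 mm thick (its x), with a 10 mm thick bead along the topmost 14 mm, 60 g; origin at the middle of its lower edge. At the start it stands in the slot of the holder, its lower edge 8 mm and its top 90 mm above the worktop, so its upper 46 mm stands free
- plate_top (a point): middle of the top edge of the red stop plate
- yellow_jar: the marked jar: glass spice jar with a yellow lid, 41 mm across, 105 mm tall, standing loose in one of the pockets with 1.5 mm play; origin at the centre of its underside
- jar_a: glass spice jar with a dark lid, 41 mm across, 105 mm tall, loose in a pocket of the turntable; origin at the centre of its underside
- jar_b: glass spice jar with a dark lid, 41 mm across, 105 mm tall, loose in a pocket of the turntable; origin at the centre of its underside
- jar_c: glass spice jar with a dark lid, 41 mm across, 105 mm tall, loose in a pocket of the turntable; origin at the centre of its underside
- jar_d: glass spice jar with a dark lid, 41 mm across, 105 mm tall, loose in a pocket of the turntable; origin at the centre of its underside
- jar_e: glass spice jar with a dark lid, 41 mm across, 105 mm tall, loose in a pocket of the turntable; origin at the centre of its underside
- mug: pale mug with a handle, 94 mm tall, on the worktop to the left (at least 0.42 m left of the robot's middle); between it and the holder the worktop is free as far as the kettle. Wall cabinets hang over the rear of the worktop, x above 0.57 m, undersides about 0.5 m up. Origin at the centre of its underside; leave it alone
- mill: brown wooden pepper mill, 58 mm across, 150 mm tall, to the right of the carousel; origin at the centre of its underside; leave it alone
Things that resemble listed ones, but are neither listed nor needed, are in the scene too. What is shaped like the jar_d but purple is not meant.

How it is judged:
By the outcome, as a careful person would: the job done as asked, in the order asked, and still so for the second after the job is handed in, while the arm keeps its last pose, push and grip.
It also fails if it takes over 64 s, if anything falls off the work surface, if the arm or the gripper's body presses on something with over 40 N, if the wrist force passes 120 N, or if a joint passes its speed limit or range.

ROBOT

A 7-joint arm with a two-finger parallel gripper is mounted at the origin on a cart in front of the work surface, level with it; the furniture and walls round the work are solid. World frame = base frame: x ahead of the robot, y to its left, z up, the work surface at z = 0. Lengths are in m, angles in rad, forces in N, time in s.
With the tool pointing down it reaches from about 0.4 to 0.875 m from the base axis. Payload 19.3 kg.
Tool frame: the origin (TCP) lies on the centre line of the jaws, within the pads' length; the fingertips stand 14 mm ahead of it and the grasp point (between the pads) lies 5 mm behind it (bot.tip_extent is the distance from the TCP to the fingertips, in m); z points along the fingers, y is the line along which they close (so a half turn about z gives the same grasp; the last joint's range is limited). The gripper opens to 85 mm and grips with 20 to 120 N. Pads are 22 mm wide; open, the fingers measure 114 mm over their backs; the gripper's body (76 mm by 85 mm) begins 54 mm behind the grasp point. The pads swing forward as they close: fully open they stand 13 mm farther back than shut.
Start: joints at [-1.233, 0.521, -0.036, 1.599, 0.021, 1.021, -0.113], TCP at [0.248, 0.574, 0.245] pointing down, gripper open.
Joint ranges: [-2.91, 2.91], [-0.3, 2.13], [-1.5, 1.42], [0.17, 2.43], [-1.26, 4.41], [0.16, 1.93], [-2.52, 2.52]. Speed limits (rad/s): [1.89, 1.89, 2.39, 2.39, 3.01, 3.01, 3.01].

INTERFACE

Orientations are given as [roll, pitch, yaw] about the fixed x, y, z axes, in that order (R = Rz(yaw) Ry(pitch) Rx(roll)).
In Python, from workcell import monitor, grab_frame, camera_model, bot gives the robot as it stands.
- The arm moves only by the tool move_arm, never from a script. Its argument "moves" is a list of rows, each a list of 4 numbers: the shift along the world's x, y, z in mm, then the turn about the world's z in rad. A call has 1 to 12 rows; each row is the pose to reach, as a shift and turn from the pose commanded when the call began; what a row does not reach only later rows make up. A row lasts 1/8 s, in which the tool goes at most 62.5 mm and 10.7 degrees, less where a joint would pass 70% of its speed; a pose out of reach is approached as far as the arm can. A call with a gripper value outside its range is refused whole. "gripper" is the opening, from 0 (shut) to 1 (fully open), set as the call begins (left out, the last holds). The fingers move at their own pace and stop on an object; "newtons" is the grip in N (left out, the last holds). Time passes only in rows, so rows that repeat a pose let the fingers close. It gives the time, the measured TCP pose, the force, the opening and the grip force at its end, in the units of the state.
- monitor.observe(): the state, without advancing time (a new reading comes with each control period).
- grab_frame(name): name is "scene" or "top" or "wrist"; returns the picture (420x560x3 uint8, blue, green, red); there is no depth.
- camera_model(name): a dict with "vfov" (degrees; the focal length in pixels is half the picture's height over the tangent of half this angle, whatever the lens; pixels are square), "cx", "cy" (the principal point, pixels), "R" (3x3) and "t" (3): a world point X has camera coordinates R X + t; the wrist camera has in their place "T_tool_cam" (4x4, takes a point from camera to tool coordinates, whose origin is the TCP and whose axes are the flange's). Camera axes: x right, y down, z forward; pixel columns grow to the right and rows downward; lengths in m; the calibration is good to about 2 mm. The wrist camera is an equidistant fisheye: a pixel r from the principal point sees the ray r / f radians off the axis. A picture is of the moment at which its call begins: read the wrist's pose just before it. camera_model takes no time and is no camera call.
- bot.job_done(): hands the job in; it is judged then, once.
The state is a dict: "clock": time; "qpos": joint angles; "qd": joint speeds; "joint_efforts": joint torques, N m; "position": TCP position; "tool_rot": TCP orientation; "force": force on the tool from outside, world axes, zero at the start; "moment": the same for the moment, N m; "grip_width": finger opening in m; "finger_force": force on a finger pad.
Only numpy, scipy, OpenCV 4.12 (cv2) and the standard library are available. Lean on these libraries where they do the work, as an engineer would, in place of code of your own. Each camera call takes 0.05 s, during which the arm holds its last target. There are 200 camera calls.

## Working session

There is one attempt and no reset: what is moved stays moved. The work goes in short steps, Python scripts to look and compute and a tool call to move; the robot and the scene stay as the last step left them, time stands still between calls to the robot, and variables do not carry over. Pictures are saved under pics/ and viewed, at most 10 in all, crops included, and the job is handed in when it is done.

Besides the shell and the picture viewer there is one more tool, called after "Emit:" by a JSON object that holds its "name" and its "arguments", one argument or row to a line. move_arm: Moves the arm, as the interface text tells. Its arguments: {"type":"object","properties":{"moves":{"type":"array","items":{"type":"array","items":{"type":"number"}}},"gripper":{"type":"number"},"newtons":{"type":"number"}},"required":["moves"]}

```bash
mkdir -p pics; python3 - <<'E'
from workcell import monitor, grab_frame, camera_model, bot
import cv2
for n in("scene","top"):
    cv2.imwrite(f"pics/{n}0.png",cv2.resize(grab_frame(n),(800,600),interpolation=cv2.INTER_CUBIC)); m=camera_model(n); print(n,m)
print(camera_model("wrist"))
s=monitor.observe();print(s['clock'],s['position'],s['tool_rot'],s['grip_width'])
E
```

```text
scene {'vfov': 48.94935269031137, 'cx': 271.0185948484567, 'cy': 209.10770569881385, 'R': array([[ 0.52346145, -0.85188844,  0.01655898],
       [-0.66381635, -0.41992617, -0.61887791],
       [ 0.53416848,  0.31296661, -0.78531264]]), 't': array([-0.23965688,  0.40226611,  1.30044697])}
top {'vfov': 45.42865389153589, 'cx': 288.89094769226637, 'cy': 207.8163630862135, 'R': array([[-3.64729177e-01, -9.31113645e-01, -8.93480886e-05],
       [-7.31375358e-01,  2.86548508e-01, -6.18853809e-01],
       [ 5.76248829e-01, -2.25648694e-01, -7.85506177e-01]]), 't': array([0.1608957 , 0.40891326, 1.74284957])}
{'vfov': 65.70646984690485, 'cx': 277.8060792404684, 'cy': 208.37743633276816, 'T_tool_cam': array([[-9.86631638e-04, -9.49141676e-01, -3.14847750e-01,
         8.15790093e-02],
       [ 9.99997823e-01, -3.57486321e-04, -2.05599158e-03,
        -1.00765763e-03],
       [ 1.83887353e-03, -3.14849093e-01,  9.49139962e-01,
        -1.29634031e-01],
       [ 0.00000000e+00,  0.00000000e+00,  0.00000000e+00,
         1.00000000e+00]])}
0.1 [0.24777508 0.57348656 0.24477995] [-3.14057376e+00  4.80482339e-05  2.73375975e+00] 0.08555975341322004
```

View pics/scene0.png

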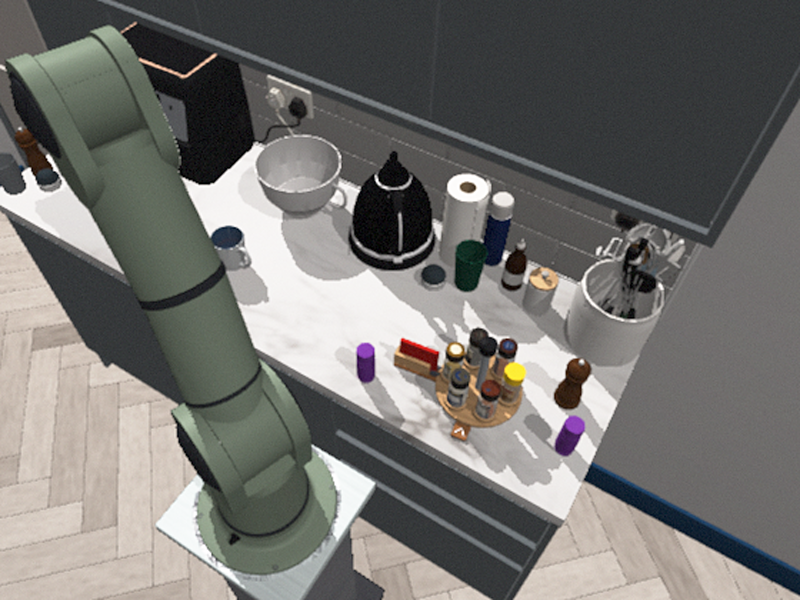

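View pics/top0.png

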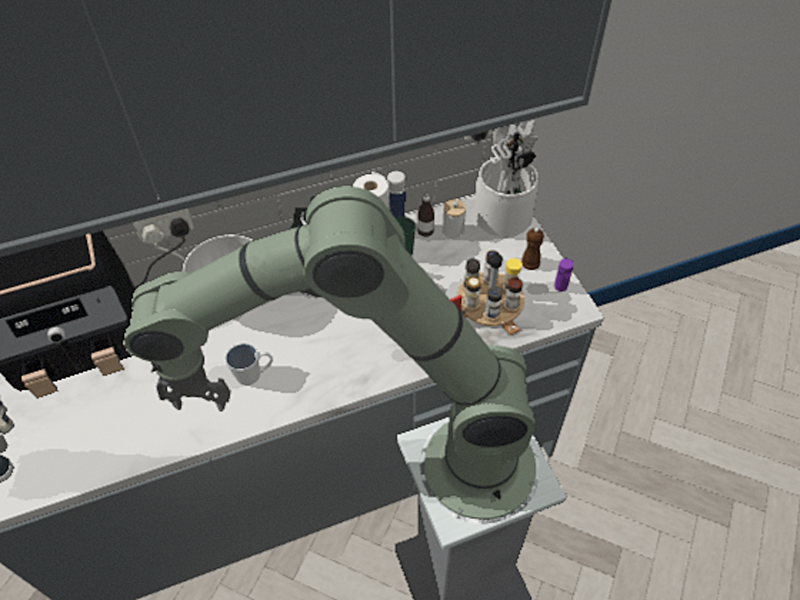

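The scene view (800x600) shows the red plate at (418,352), the carousel knob at about (488,345), the arrow tab at (460,430), a purple decoy jar at (366,362) and the mill at (573,383). Two lids could be the yellow one: bright yellow at (514,373), or the one at (455,352), which looks dark or amber with a pale top. The bright one seems to fit. I'll confirm in an enlarged crop.

```bash
python3 - <<'E'
from workcell import grab_frame
import cv2
i=grab_frame("scene")[220:325,240:380]
cv2.imwrite("pics/crop1.png",cv2.resize(i,(800,600),interpolation=cv2.INTER_CUBIC))
E
```

```text
(no output)
```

View pics/crop1.png

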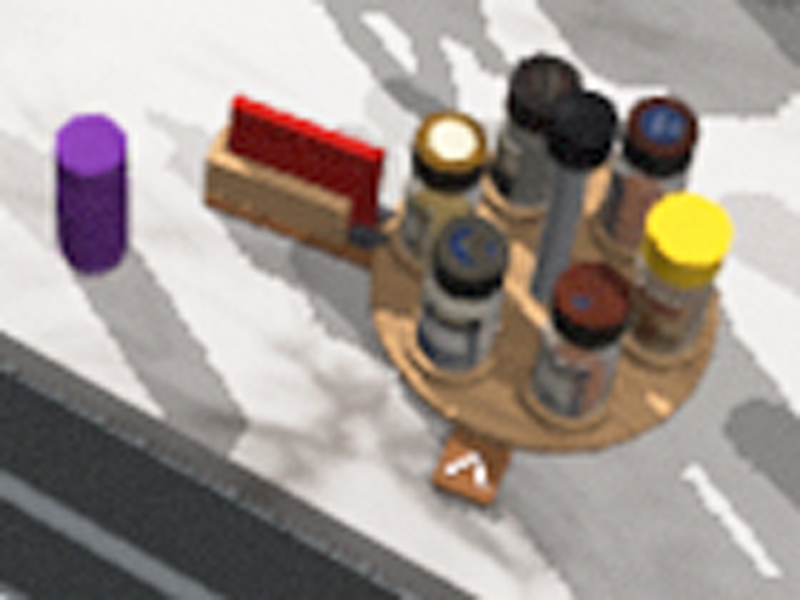

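Confirmed. The solid yellow lid at crop (688,228) is the meant jar. The one at (451,140) has an amber rim and a white top, so it is a decoy. The plate's top edge runs from (235,98) to (382,150), and the arrow is at (463,462).

```bash
cat > h.py <<'E'
from workcell import monitor, grab_frame, camera_model, bot
import numpy as np
def ray(name,u,v,z):
    m=camera_model(name); f=210/np.tan(np.radians(m['vfov']/2))
    d=m['R'].T@np.array([(u-m['cx'])/f,(v-m['cy'])/f,1]); c=-m['R'].T@m['t']
    return c+d*(z-c[2])/d[2]
def crop(x,y,z): return ray("scene",240+x/5.714,220+y/5.714,z)
E
python3 - <<'E'
from h import *
from scipy.optimize import least_squares
pk=[(688,228),(592,290),(468,243),(451,140),(545,82),(661,125)]
P=np.array([crop(*p,.127) for p in pk])[:,:2]
k=crop(585,118,.195);a=crop(463,452,.009);l=crop(235,98,.09);r=crop(382,150,.09)
print('knob',k,'arrow',a,'plate',l,r,'mid',(l+r)/2,'len',np.linalg.norm(l-r))
print(P,P.mean(0))
d=(l-r);print('yaw plate',np.arctan2(d[1],d[0])-np.pi/2)
def f(q):
    c=q[:2];return np.r_[[ (c+.065*np.array([np.cos(q[2]+np.pi/2*0+np.pi-np.pi/6-np.pi*0-i*0),0])*0+0).sum()*0],
      (P-np.array([c+.065*np.array([np.cos(q[2]+s),np.sin(q[2]+s)]) for s in S])).ravel()]
S=[np.arctan2(*(p-P.mean(0))[::-1]) for p in P]; S=[ (np.pi+np.pi/6)+round((s-np.pi-np.pi/6)/(np.pi/3))*np.pi/3 for s in S]
q=least_squares(f,[*P.mean(0),0]).x; print(np.degrees(S),q,np.abs(f(q)).max())
c=q[:2];ex=np.array([np.cos(q[2]),np.sin(q[2])]);ey=np.array([-ex[1],ex[0]])
print('pred arrow',c-.104*ex,'slot',c+.155*ey)
print('purple',crop(92,145,.127),crop(92,245,.022), 'yaw arrow',np.arctan2(*(k-a)[1::-1]))
E
```

```text
knob [ 0.44305486 -0.24278849  0.195     ] arrow [ 0.34342142 -0.24816755  0.009     ] plate [ 0.42524162 -0.05530327  0.09      ] [ 0.43825555 -0.1397659   0.09      ] mid [ 0.43174859 -0.09753459  0.09      ] len 0.08545933997136607
[[ 0.45677644 -0.30505174]
 [ 0.39751624 -0.2794222 ]
 [ 0.3887525  -0.21366943]
 [ 0.43990999 -0.17681659]
 [ 0.49954151 -0.2018857 ]
 [ 0.50740093 -0.26616916]] [ 0.44831627 -0.24050247]
yaw plate 0.15287690210582316Traceback (most recent call last):
  File "<stdin>", line 13, in <module>
    return func(*args, **kwargs)
    vector_fun = VectorFunction(
        fun_wrapped,
    ...<6 lines>...
        workers=workers
    )
    self._update_fun()
    ~~~~~~~~~~~~~~~~^^
    self.f = self.fun_wrapped(xp_copy(self.x))
             ~~~~~~~~~~~~~~~~^^^^^^^^^^^^^^^^^
    return np.atleast_1d(self.fun(x))
                         ~~~~~~~~^^^
    return self.f(x, *self.args, **self.kwargs)
           ~~~~~~^^^^^^^^^^^^^^^^^^^^^^^^^^^^^^
  File "<stdin>", line 10, in f
NameError: name 'i' is not defined. Did you mean: 'id'?
```

Emit:
{"name": "move_arm", "arguments": {
  "moves": [
    [16,-50,0,-0.09],
    [34,-105,0,-0.18],
    [52,-160,0,-0.28],
    [68,-215,0,-0.38],
    [84,-270,0,-0.48],
    [100,-325,0,-0.58],
    [116,-380,0,-0.68],
    [132,-435,0,-0.78],
    [148,-490,0,-0.88],
    [164,-545,0,-0.97],
    [178,-600,0,-1.04],
    [182,-660,0,-1.04]
  ],
  "gripper": 1
}}

```text
clock: 1.65
position: [0.4303, -0.0879, 0.2453]
tool_rot: [3.141, 0.0, 1.694]
force: [0.5, 0.4, -0.3]
grip_width: 0.0852
finger_force: 0.0
```

Emit:
{"name": "move_arm", "arguments": {
  "moves": [
    [0,0,0,0],
    [0,0,0,0]
  ]
}}

```text
clock: 1.9
position: [0.4298, -0.086, 0.2452]
tool_rot: [-3.141, -0.0, 1.694]
force: [0.7, 0.1, -1.1]
grip_width: 0.0852
finger_force: 0.0
```

```bash
cat >> h.py <<'E'
from scipy.spatial.transform import Rotation as Ro
def wray(pos,rot,u,v,z):
    m=camera_model("wrist"); f=210/np.tan(np.radians(m['vfov']/2))
    a=np.array([u-m['cx'],v-m['cy']]); r=np.hypot(*a); th=r/f
    d=np.r_[np.sin(th)*a/max(r,1e-9),np.cos(th)]
    R=Ro.from_euler('xyz',rot).as_matrix(); T=m['T_tool_cam']
    d=R@T[:3,:3]@d; c=R@T[:3,3]+np.array(pos)
    return c+d*(z-c[2])/d[2]
E
python3 - <<'E'
from h import *
import cv2
s=monitor.observe();cv2.imwrite("pics/w1.png",cv2.resize(grab_frame("wrist"),(800,600),interpolation=cv2.INTER_CUBIC))
print(s['clock'],list(s['position']),list(s['tool_rot']),s['qpos'])
for n,p in dict(purp=(92,255,0),purp2=(92,145,.105)).items(): print(n,crop(*p))
for n,p in dict(lid=(433,285),green=(466,288),kettleL=(352,245),kettleR=(420,262),mug=(230,268)).items(): print(n,ray("scene",p[0]*.7,p[1]*.7,0))
E
```

```text
1.9 [np.float64(0.4297619371302334), np.float64(-0.08597400347889915), np.float64(0.245153671006801)] [np.float64(-3.1412319474382664), np.float64(-0.0002575621317824073), np.float64(1.6935016141523502)] [-0.33436879  0.2446813   0.47430116  2.08395671 -0.14867925  0.84498942
  0.34959913]
purp [ 0.34556759 -0.01276602  0.        ]
purp2 [ 0.3493918  -0.01141142  0.105     ]
lid [ 0.66327087 -0.00861866  0.        ]
green [ 0.69899917 -0.08317021  0.        ]
kettleL [0.66824501 0.23777574 0.        ]
kettleR [0.71246722 0.05712358 0.        ]
mug [0.43558428 0.45540501 0.        ]
```

View pics/w1.png

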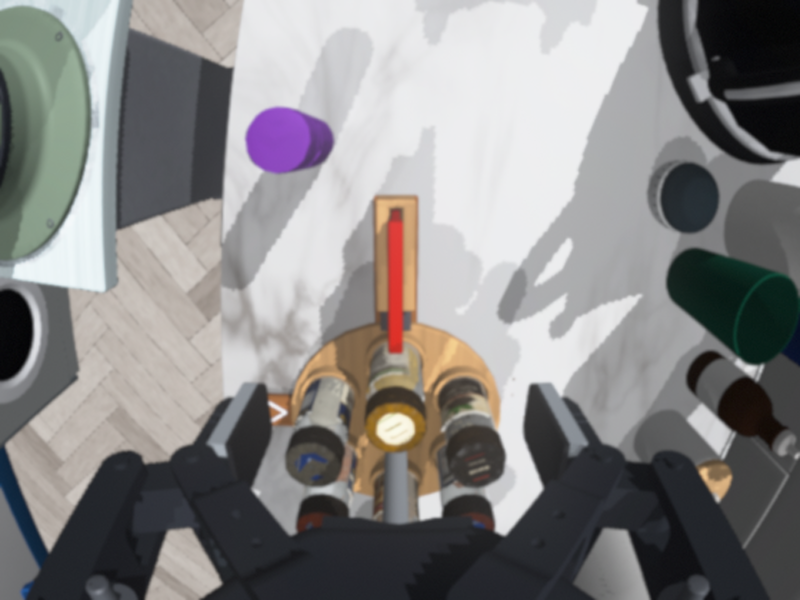

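The wrist view shows the plate's top edge vertical at column 396, from row 219 to row 351. Its holder is above the turntable, the purple jar is at (287,140), and the kettle and cups are at the right.

```bash
python3 - <<'E'
from h import *
p=[0.42976,-0.08597,0.24515];r=[-3.14123,-.00026,1.6935]
w=lambda u,v,z:wray(p,r,u*.7,v*.7,z)
a=w(396,219,.09);b=w(396,351,.09);d=a-b
print(a,b,(a+b)/2,np.linalg.norm(d),np.degrees(np.arctan2(d[1],d[0]))-90)
print('arrow',w(286,411,.009),'slot ends',w(396,197,.044),'lid',w(397,428,.127),w(318,453,.127),w(474,462,.127))
E
```

```text
[ 0.42329751 -0.04984496  0.09      ] [ 0.43407007 -0.13832531  0.09      ] [ 0.42868379 -0.09408513  0.09      ] 0.08913371837100681 6.9416456719920205
arrow [ 0.34301246 -0.25209813  0.009     ] slot ends [ 0.42207347 -0.04106041  0.044     ] lid [ 0.43934079 -0.17544646  0.127     ] [ 0.38955563 -0.20342715  0.127     ] [ 0.49463544 -0.19832178  0.127     ]
```

Emit:
{"name": "move_arm", "arguments": {
  "moves": [
    [-1,0,-50,0],
    [-1,0,-100,0],
    [-1,0,-135,0],
    [-1,0,-153,0],
    [-1,0,-153,0],
    [-1,0,-153,0]
  ],
  "gripper": 1
}}

```text
clock: 2.7
position: [0.4293, -0.0857, 0.093]
tool_rot: [3.141, -0.0, 1.695]
force: [0.3, -0.5, -0.3]
grip_width: 0.0851
finger_force: 0.0
```

Emit:
{"name": "move_arm", "arguments": {
  "moves": [
    [0,0,0,0],
    [0,0,0,0],
    [0,0,0,0],
    [0,0,0,0],
    [0,0,0,0],
    [0,0,0,0],
    [0,0,0,0],
    [0,0,0,0]
  ],
  "gripper": 0,
  "newtons": 40
}}

```text
clock: 3.7
position: [0.429, -0.0863, 0.0925]
tool_rot: [3.141, -0.0, 1.694]
force: [-1.4, -0.6, 7.0]
grip_width: 0.0088
finger_force: 40.1
```

Emit:
{"name": "move_arm", "arguments": {
  "moves": [
    [0,0,5,0],
    [0,0,12,0],
    [0,0,20,0],
    [0,0,30,0],
    [0,0,40,0],
    [0,0,55,0],
    [0,0,70,0],
    [0,0,90,0],
    [0,0,90,0]
  ]
}}

```text
clock: 4.82
position: [0.4295, -0.0862, 0.1835]
tool_rot: [3.139, 0.0, 1.694]
force: [0.1, -0.2, -1.6]
grip_width: 0.0083
finger_force: 39.2
```

```bash
python3 - <<'E'
from h import *
import cv2
s=monitor.observe();w=grab_frame("wrist");c=grab_frame("scene")
cv2.imwrite("pics/b1.png",np.hstack([cv2.resize(w,(400,300)),cv2.resize(c[180:330,220:420],(400,300))]))
print(s['clock'],s['force'],s['moment'],bot.tip_extent)
E
```

```text
4.825 [ 0.1169929  -0.21257072 -1.61130846] [0.05753287 0.01076192 0.00101279] 0.014
```

View pics/b1.png

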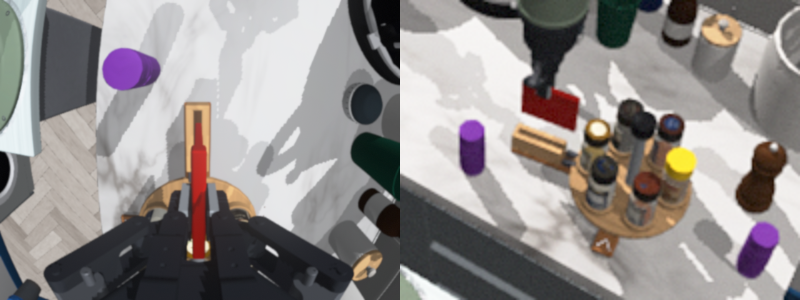

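The plate is out and hangs straight in the jaws, and the turntable is undisturbed. I'll carry it to free worktop at about (0.49, 0.17).

Emit:
{"name": "move_arm", "arguments": {
  "moves": [
    [8,30,5,0],
    [18,75,5,0],
    [30,120,5,0],
    [40,165,5,0],
    [50,210,5,0],
    [60,240,5,0],
    [60,256,0,0],
    [60,256,-30,0],
    [60,256,-60,0],
    [60,256,-80,0],
    [60,256,-92,0],
    [60,256,-92,0]
  ]
}}

```text
clock: 6.42
position: [0.4884, 0.1691, 0.0896]
tool_rot: [-3.14, 0.001, 1.693]
force: [0.8, 0.9, -0.4]
grip_width: 0.0089
finger_force: 39.1
```

Emit:
{"name": "move_arm", "arguments": {
  "moves": [
    [0,0,-2,0],
    [0,0,-4,0],
    [0,0,-5,0],
    [0,0,-6,0],
    [0,0,-6,0]
  ]
}}

```text
clock: 7.05
position: [0.4891, 0.1699, 0.0845]
tool_rot: [3.141, -0.0, 1.694]
force: [-0.5, 0.1, 3.4]
grip_width: 0.0086
finger_force: 39.7
```

Emit:
{"name": "move_arm", "arguments": {
  "moves": [
    [0,0,-1,0],
    [0,0,-1,0],
    [0,0,-1,0]
  ],
  "newtons": 20
}}

```text
clock: 7.42
position: [0.4898, 0.17, 0.0844]
tool_rot: [3.14, -0.001, 1.694]
force: [-2.9, -1.2, 23.5]
grip_width: 0.0085
finger_force: 42.3
```

Emit:
{"name": "move_arm", "arguments": {
  "moves": [
    [0,0,0,0],
    [0,0,0,0],
    [0,0,0,0],
    [0,0,2,0],
    [0,0,5,0],
    [0,0,5,0]
  ],
  "gripper": 0.18
}}

```text
clock: 8.18
position: [0.489, 0.1698, 0.0886]
tool_rot: [3.141, -0.0, 1.694]
force: [-0.3, -0.6, 0.3]
grip_width: 0.0154
finger_force: 0.0
```

```bash
cat > look.py <<'E'
from h import *
import cv2,sys
s=monitor.observe();w=grab_frame("wrist");c=grab_frame("scene")
cv2.imwrite(f"pics/{sys.argv[1]}.png",np.hstack([cv2.resize(w[60:360,130:430],(400,400),interpolation=2),cv2.resize(c[150:270,230:350],(400,400),interpolation=2)]))
print(s['clock'],s['position'],s['force'],s['grip_width'])
E
python3 look.py b2
```

```text
8.175 [0.48902954 0.16978723 0.08857339] [-0.32931633 -0.62943913  0.2919518 ] 0.015352820738985477
```

View pics/b2.png

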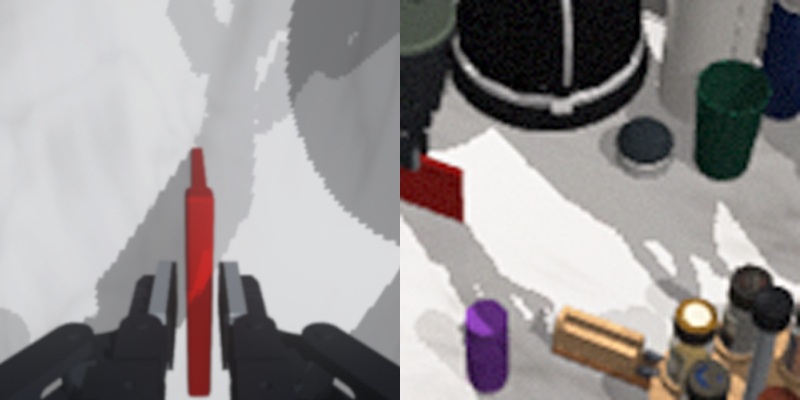

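The plate stands upright on the worktop between the slightly opened fingers. Next I tip it toward -x so it leans on the -x finger.

Emit:
{"name": "move_arm", "arguments": {
  "moves": [
    [-2,0,0,0],
    [-4,-0.5,0,0],
    [-6,-0.7,0,0],
    [-8,-1,0,0],
    [-9.5,-1.2,0,0],
    [-10.5,-1.3,0,0],
    [-10.5,-1.3,0,0],
    [-13,-1.6,-0.5,0],
    [-16,-2,-1.5,0],
    [-20,-2.4,-3,0],
    [-23.4,-2.9,-4,0],
    [-23.4,-2.9,-4,0]
  ]
}}

```text
clock: 9.78
position: [0.4652, 0.1668, 0.0842]
tool_rot: [-3.141, 0.0, 1.694]
force: [-0.2, -0.7, 0.0]
grip_width: 0.0152
finger_force: 0.1
```

```bash
python3 look.py b3
```

```text
9.775 [0.46522131 0.16678635 0.08424447] [-0.1616308  -0.67759882  0.02248731] 0.015201196031510957
```

View pics/b3.png

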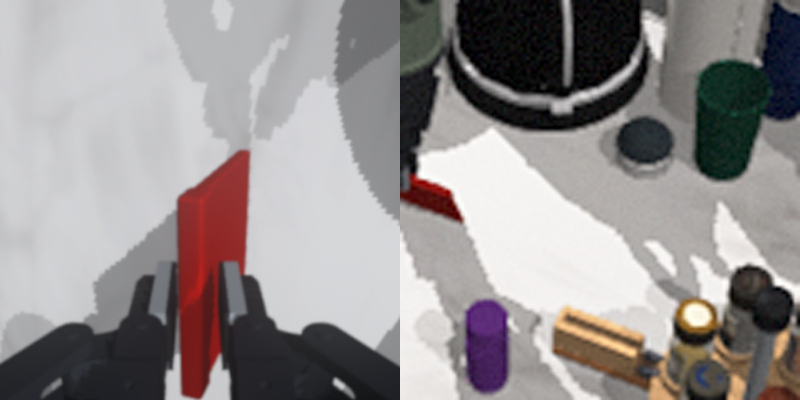

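The plate leans at about 20° on the left finger as planned. Now I open the jaws in steps while holding that finger in place.

Emit:
{"name": "move_arm", "arguments": {
  "moves": [
    [2,0.2,0,0],
    [5,0.6,-0.5,0],
    [7.5,0.9,-0.7,0]
  ],
  "gripper": 0.353
}}

```text
clock: 10.25
position: [0.4733, 0.1678, 0.0836]
tool_rot: [3.142, 0.0, 1.694]
force: [0.5, 0.1, -0.7]
grip_width: 0.0299
finger_force: 0.1
```

Emit:
{"name": "move_arm", "arguments": {
  "moves": [
    [3,0.3,-0.6,0],
    [6,0.7,-1.4,0],
    [10,1.2,-2.6,0],
    [10,1.2,-2.6,0]
  ],
  "gripper": 0.588
}}

```text
clock: 10.75
position: [0.4832, 0.1689, 0.0809]
tool_rot: [3.142, 0.0, 1.694]
force: [-0.4, 0.3, 0.1]
grip_width: 0.0504
finger_force: 0.1
```

Emit:
{"name": "move_arm", "arguments": {
  "moves": [
    [3,0.3,-1,0],
    [6,0.7,-2.5,0],
    [10,1.2,-4.7,0],
    [10,1.2,-4.7,0]
  ],
  "gripper": 0.824
}}

```text
clock: 11.25
position: [0.4932, 0.1701, 0.0761]
tool_rot: [-3.141, 0.0, 1.694]
force: [-0.5, 0.1, -0.4]
grip_width: 0.0701
finger_force: 0.1
```

Emit:
{"name": "move_arm", "arguments": {
  "moves": [
    [2,0.2,-1.2,0],
    [4,0.5,-3,0],
    [7,0.9,-4.9,0],
    [7,0.9,-4.9,0]
  ],
  "gripper": 1
}}

```text
clock: 11.75
position: [0.5001, 0.171, 0.0712]
tool_rot: [-3.142, 0.0, 1.694]
force: [-0.0, -0.6, 0.5]
grip_width: 0.0855
finger_force: 0.0
```

```bash
python3 - <<'E'
from h import *
import cv2
s=monitor.observe();w=grab_frame("wrist");cv2.imwrite("pics/w4.png",w)
print(s['clock'],s['position'],s['force'],s['grip_width'])
h=cv2.cvtColor(w,cv2.COLOR_BGR2HSV);m=((h[...,0]<6)|(h[...,0]>174))&(h[...,1]>150)&(h[...,2]>60)
n,l,st,c=cv2.connectedComponentsWithStats(m.astype(np.uint8));i=1+st[1:,4].argmax();print(st[i])
cs=cv2.findContours((l==i).astype(np.uint8),0,2)[0][0];print(cv2.approxPolyDP(cs,3,True)[:,0].tolist())
E
```

```text
11.75 [0.50014541 0.17100361 0.07120382] [-0.01471061 -0.58619457  0.5498976 ] 0.08551576287750147
[  180   178    84   195 11251]
[[260, 178], [180, 219], [188, 302], [201, 365], [209, 372], [217, 369], [263, 297]]
```

```bash
python3 - <<'E'
from h import *
p=[0.50015,0.171,0.0712];r=[3.1415,0,1.6935]
print('bottom',wray(p,r,260,178,.002))
for z in(.06,.07,.075,.08):print(z,wray(p,r,180,219,z), 'near end',wray(p,r,201,365,z))
E
```

```text
bottom [0.48358641 0.2033946  0.002     ]
0.06 [0.44921389 0.19305068 0.06      ] near end [0.46021957 0.09732525 0.06      ]
0.07 [0.45205761 0.1971422  0.07      ] near end [0.46228184 0.10821376 0.07      ]
0.075 [0.45347947 0.19918795 0.075     ] near end [0.46331297 0.11365801 0.075     ]
0.08 [0.45490133 0.20123371 0.08      ] near end [0.4643441  0.11910227 0.08      ]
```

Emit:
{"name": "move_arm", "arguments": {
  "moves": [
    [-5.4,-0.7,-2.2,0],
    [-9.5,-1.1,-4.3,0],
    [-13.4,-1.6,-6.8,0],
    [-17.6,-2.1,-10,0],
    [-21.7,-2.7,-13.3,0],
    [-25.5,-3.1,-17,0],
    [-29,-3.6,-20.8,0],
    [-32,-3.9,-24.5,0],
    [-34.6,-4.3,-28.2,0],
    [-34.6,-4.3,-28.2,0]
  ]
}}

```text
clock: 13.05
position: [0.4652, 0.1666, 0.0429]
tool_rot: [-3.141, 0.0, 1.694]
force: [-0.7, 0.3, -0.0]
grip_width: 0.0853
finger_force: 0.2
```

```bash
cat > red.py <<'E'
from h import *
import cv2
s=monitor.observe();w=grab_frame("wrist");cv2.imwrite("pics/w5.png",w)
print(s['clock'],s['position'],s['force'],s['grip_width'])
h=cv2.cvtColor(w,cv2.COLOR_BGR2HSV);m=((h[...,0]<6)|(h[...,0]>174))&(h[...,1]>150)&(h[...,2]>60)
n,l,st,c=cv2.connectedComponentsWithStats(m.astype(np.uint8));i=1+st[1:,4].argmax()
cs=cv2.findContours((l==i).astype(np.uint8),0,2)[0][0];a=cv2.approxPolyDP(cs,3,True)[:,0]
for u,v in a: print(u,v,*[wray(s['position'],s['tool_rot'],u,v,z).round(3)[:2] for z in(.003,.01,.03,.055)])
E
python3 red.py
```

```text
13.05 [0.46515195 0.16661767 0.04292931] [-0.67119727  0.31392851 -0.01386127] 0.08526992323805403
325 191 [0.485 0.203] [0.484 0.205] [0.48 0.21] [0.476 0.216]
180 221 [0.406 0.176] [0.408 0.179] [0.414 0.187] [0.421 0.197]
184 230 [0.409 0.17 ] [0.41  0.173] [0.416 0.182] [0.423 0.194]
188 307 [0.411 0.116] [0.413 0.121] [0.418 0.136] [0.424 0.156]
202 374 [0.42  0.051] [0.421 0.059] [0.425 0.082] [0.43  0.111]
224 368 [0.437 0.062] [0.437 0.07 ] [0.439 0.091] [0.442 0.119]
227 361 [0.439 0.07 ] [0.439 0.077] [0.441 0.098] [0.443 0.124]
243 362 [0.45  0.071] [0.45  0.078] [0.451 0.099] [0.451 0.125]
316 323 [0.496 0.114] [0.494 0.12 ] [0.489 0.135] [0.483 0.155]
```

The lower edge hasn't moved and the plate is at about 55°. Continuing down.

Emit:
{"name": "move_arm", "arguments": {
  "moves": [
    [-2.5,-0.3,-4,0],
    [-4.6,-0.6,-8.1,0],
    [-6.8,-0.8,-13,0],
    [-8.6,-1.1,-17.9,0],
    [-9.7,-1.2,-21,0],
    [-10.4,-1.3,-24.2,0],
    [-11.1,-1.4,-27.5,0],
    [-11.7,-1.4,-30.8,0],
    [-12.1,-1.5,-34.8,0],
    [-12.1,-1.5,-34.8,0]
  ]
}}

```text
clock: 14.35
position: [0.4531, 0.1652, 0.0081]
tool_rot: [-3.141, 0.0, 1.694]
force: [0.2, -0.1, 0.8]
grip_width: 0.0855
finger_force: 0.0
```

```bash
python3 red.py
```

```text
14.35 [0.45312702 0.16515486 0.00810774] [ 0.23991731 -0.07034509  0.81396277] 0.08553953537568858
195 212 [0.411 0.194] [0.413 0.197] [0.417 0.204] [0.423 0.214]
198 271 [0.413 0.164] [0.415 0.168] [0.419 0.18 ] [0.424 0.195]
211 363 [0.42  0.101] [0.422 0.109] [0.425 0.13 ] [0.429 0.157]
293 365 [0.468 0.107] [0.466 0.114] [0.463 0.135] [0.458 0.16 ]
354 358 [0.502 0.115] [0.499 0.122] [0.49  0.141] [0.479 0.165]
375 241 [0.495 0.19 ] [0.492 0.193] [0.484 0.201] [0.474 0.211]
375 210 [0.491 0.205] [0.489 0.207] [0.481 0.213] [0.472 0.22 ]
200 208 [0.413 0.196] [0.415 0.199] [0.419 0.206] [0.424 0.215]
```

Emit:
{"name": "move_arm", "arguments": {
  "moves": [
    [0,0,-1.5,0],
    [0,0,-3,0],
    [-3,-0.4,-3,0],
    [-5,-0.6,-3,0],
    [-5,-0.6,-3,0]
  ]
}}

```text
clock: 15.02
position: [0.4505, 0.1652, 0.0063]
tool_rot: [3.137, -0.001, 1.693]
force: [6.2, 1.2, 12.8]
grip_width: 0.0855
finger_force: 6.7
```

```bash
python3 red.py; python3 - <<'E'
import cv2,numpy as np
from workcell import grab_frame
w=cv2.imread("pics/w5.png")[:,:];c=grab_frame("scene")
cv2.imwrite("pics/b5.png",np.hstack([cv2.resize(w,(560,420)),cv2.resize(c[130:270,180:260],(240,420),interpolation=2)]))
E
```

```text
15.025 [0.45053551 0.16519864 0.00632834] [ 6.20607126  1.18712492 12.84457947] 0.08547365256898792
378 214 [0.49  0.204] [0.487 0.206] [0.48  0.212] [0.47 0.22]
197 212 [0.41  0.195] [0.411 0.197] [0.416 0.205] [0.421 0.214]
192 225 [0.408 0.188] [0.409 0.191] [0.414 0.2  ] [0.42 0.21]
211 366 [0.418 0.101] [0.419 0.108] [0.422 0.13 ] [0.426 0.157]
223 369 [0.425 0.1  ] [0.426 0.107] [0.428 0.129] [0.431 0.156]
227 361 [0.427 0.107] [0.428 0.114] [0.43  0.135] [0.432 0.161]
276 367 [0.455 0.106] [0.455 0.114] [0.452 0.134] [0.449 0.16 ]
316 361 [0.477 0.113] [0.475 0.12 ] [0.47 0.14] [0.462 0.165]
354 362 [0.5   0.113] [0.497 0.12 ] [0.488 0.14 ] [0.476 0.165]
366 308 [0.496 0.153] [0.493 0.158] [0.485 0.171] [0.474 0.189]
```

View pics/b5.png

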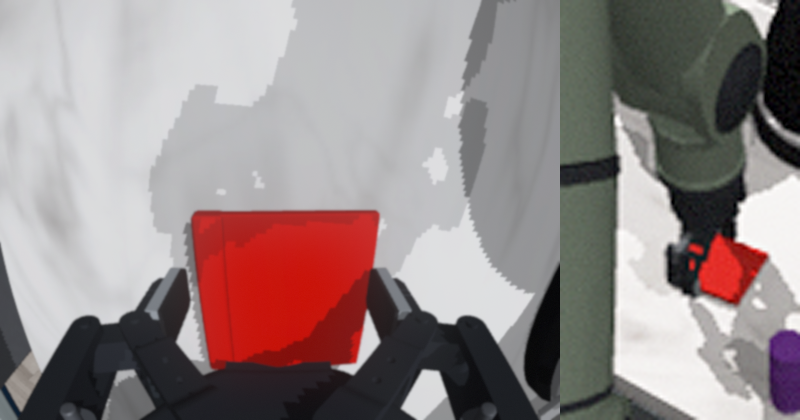

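The plate lies flat between the open fingers. The 13 N upward reaction suggests the fingertips are touching the worktop, so I'll relieve it, raise the tool and check.

Emit:
{"name": "move_arm", "arguments": {
  "moves": [
    [2,0.2,1,0],
    [3,0.4,2,0],
    [3,0.4,4,0],
    [3,0.4,7,0],
    [3,0.4,12,0],
    [3,0.4,20,0],
    [3,0.4,20,0]
  ]
}}

```text
clock: 16.0
position: [0.4516, 0.1652, 0.0261]
tool_rot: [3.141, -0.0, 1.694]
force: [0.1, -0.7, -0.1]
grip_width: 0.0855
finger_force: 0.0
```

```bash
python3 red.py
```

```text
16.0 [0.45162863 0.16522414 0.02610833] [ 0.09026305 -0.71989214 -0.09076913] 0.0855423437827522
201 202 [0.408 0.193] [0.41  0.195] [0.414 0.202] [0.419 0.211]
216 344 [0.419 0.101] [0.42  0.107] [0.423 0.126] [0.427 0.15 ]
347 339 [0.5   0.115] [0.497 0.121] [0.489 0.138] [0.48  0.159]
364 200 [0.489 0.204] [0.487 0.206] [0.481 0.211] [0.473 0.218]
```

The corners haven't moved and the outline measures 80x89 mm, so the plate lies flat at about x 0.41–0.50, y 0.11–0.20. Now to the knob.

Emit:
{"name": "move_arm", "arguments": {
  "moves": [
    [0,0,40,0],
    [0,0,95,0],
    [0,0,150,0],
    [0,-20,200,0],
    [0,-60,240,0],
    [0,-110,255,0],
    [-1,-165,255,0],
    [-2,-220,255,0],
    [-3,-275,255,0],
    [-4,-325,255,0],
    [-5,-365,255,0],
    [-5,-365,255,0]
  ]
}}

```text
clock: 17.55
position: [0.4455, -0.2027, 0.2803]
tool_rot: [-3.141, 0.001, 1.689]
force: [-0.1, 0.3, 0.3]
grip_width: 0.0854
finger_force: 0.0
```

```bash
python3 - <<'E'
from h import *
import cv2
s=monitor.observe();w=grab_frame("wrist");cv2.imwrite("pics/w6.png",cv2.resize(w,(800,600),interpolation=2))
print(s['clock'],list(s['position']),list(s['tool_rot']),s['qpos'])
E
```

```text
17.55 [np.float64(0.44549199405017764), np.float64(-0.2027077043521418), np.float64(0.28028261100120255)] [np.float64(-3.1410982590329946), np.float64(0.0009277842549781923), np.float64(1.6894158790248774)] [-0.20529249  0.31287802  0.6470504   1.92905652 -0.22530811  0.97186125
  0.66510448]
```

View pics/w6.png

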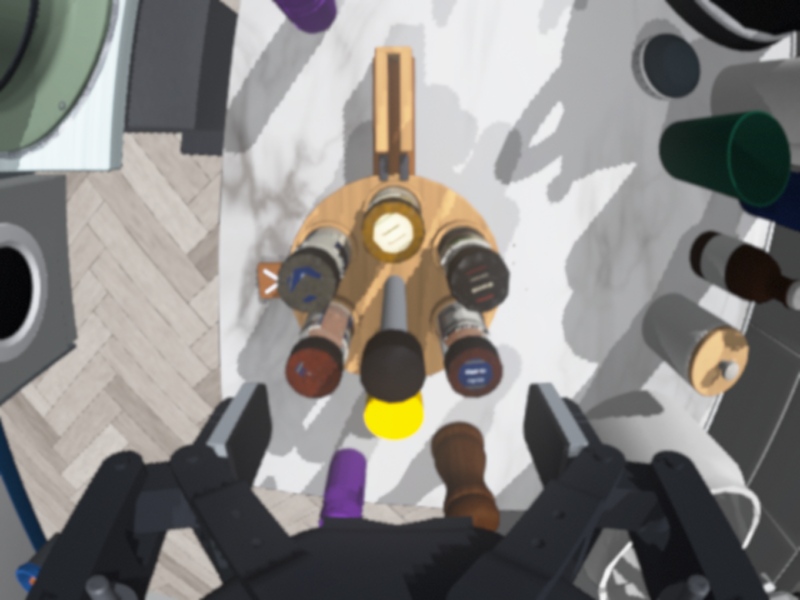

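The wrist view shows the knob top at (392,366), the yellow lid at (394,415) and the arrow tip at (278,283), with all jars standing. The purple jar and the mill are at the bottom.

```bash
python3 - <<'E'
from h import *
p=[0.445492,-0.202708,0.280283];r=[-3.141098,.000928,1.689416]
w=lambda u,v,z:wray(p,r,u*.7,v*.7,z)
print('knob',w(392,367,.195),'arrow',w(278,283,.009))
L=np.array([w(u,v,.127)[:2] for u,v in[(394,230),(310,278),(313,369),(394,415),(473,367),(475,273)]])
c=L.mean(0);print(L,c,[np.degrees(np.arctan2(*(x-c)[::-1])) for x in L])
E
```

```text
knob [ 0.44502753 -0.23215511  0.195     ] arrow [ 0.33970945 -0.25489283  0.009     ]
[[ 0.43873499 -0.17343391]
 [ 0.38879637 -0.21026394]
 [ 0.39422577 -0.27532543]
 [ 0.45403332 -0.30537218]
 [ 0.50352277 -0.26064443]
 [ 0.49314067 -0.19457451]] [ 0.44540898 -0.2366024 ] [np.float64(96.03114549917902), np.float64(155.0502576428418), np.float64(-142.8904080961556), np.float64(-82.85191709795268), np.float64(-22.4751802154864), np.float64(41.36400882473221)]
```

Emit:
{"name": "move_arm", "arguments": {
  "moves": [
    [0,-20,-20,0],
    [0,-36,-50,0],
    [0,-36,-80,0],
    [0,-36,-100,0],
    [0,-36,-106,0],
    [0,-36,-106,0],
    [0,-36,-106,0]
  ]
}}

```text
clock: 18.48
position: [0.4467, -0.2358, 0.1752]
tool_rot: [3.141, 0.0, 1.694]
force: [0.1, -0.2, 0.2]
grip_width: 0.0855
finger_force: 0.0
```

```bash
python3 - <<'E'
from h import *
import cv2
s=monitor.observe();w=grab_frame("wrist");p,r=s['position'],s['tool_rot'];print(s['clock'],p,r,s['force'])
# knob blob: dark pixels in the central area; print its column/row extents
cv2.imwrite("pics/w7.png",cv2.resize(w[150:420,130:430],(780,600),interpolation=2))
E
```

```text
18.475 [ 0.44674528 -0.23582372  0.17515165] [3.14051602e+00 3.11039687e-04 1.69422280e+00] [ 0.08007476 -0.18589798  0.16648335]
```

View pics/w7.png

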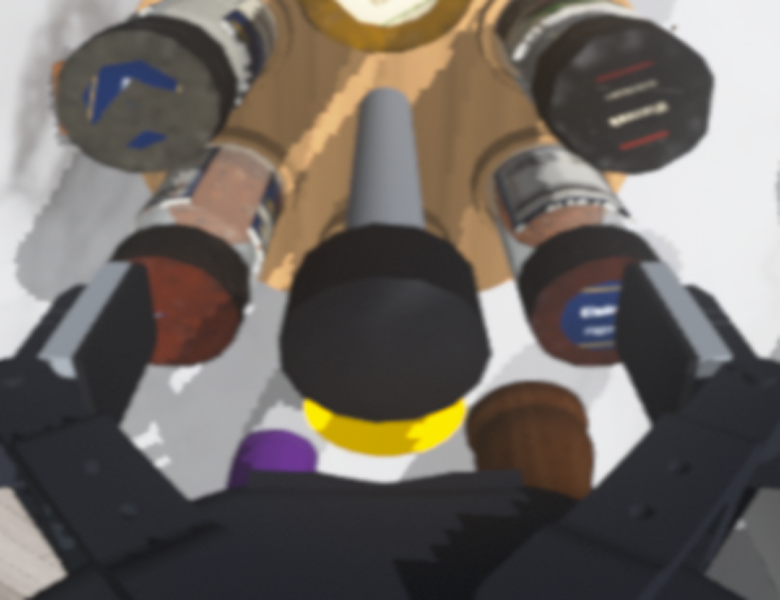

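The close view shows the knob's top disc spanning columns 281–490 and rows 276–421 of the crop, centred between the pads. The yellow lid is just behind it.

```bash
python3 - <<'E'
from h import *
p=[0.446745,-0.235824,0.175152];r=[3.1405,.0003,1.6942]
w=lambda x,y:wray(p,r,130+x/2.6,150+y/2.2222,.195)
for q in[(385,421),(385,276),(281,345),(490,345)]:print(w(*q))
E
```

```text
[ 0.44766966 -0.25270678  0.195     ]
[ 0.4435307  -0.21918026  0.195     ]
[ 0.42906227 -0.23617555  0.195     ]
[ 0.46186274 -0.23215124  0.195     ]
```

Emit:
{"name": "move_arm", "arguments": {
  "moves": [
    [-1,0,0,0],
    [-1,0,0,0],
    [-1,0,0,0],
    [-1,0,0,0],
    [-1,0,0,0],
    [-1,0,0,0],
    [-1,0,0,0]
  ],
  "gripper": 0,
  "newtons": 60
}}

```text
clock: 19.4
position: [0.4466, -0.2359, 0.175]
tool_rot: [3.139, 0.001, 1.694]
force: [4.5, 2.8, 8.3]
grip_width: 0.0343
finger_force: 58.9
```

Emit:
{"name": "move_arm", "arguments": {
  "moves": [
    [0,0,0,-0.04],
    [0,0,0,-0.1],
    [0,0,0,-0.17],
    [0,0,0,-0.24],
    [0,0,0,-0.31],
    [0,0,0,-0.38],
    [0,0,0,-0.45],
    [0,0,0,-0.52],
    [0,0,0,-0.52]
  ]
}}

```text
clock: 20.52
position: [0.448, -0.2361, 0.1751]
tool_rot: [3.137, -0.0, 1.174]
force: [14.4, 0.7, -0.3]
grip_width: 0.034
finger_force: 60.0
```

```bash
cat > yl.py <<'E'
from h import *
import cv2
s=monitor.observe();print(s['clock'],s['position'],s['tool_rot'][2],s['force'],s['moment'],s['qpos'][6])
for n in("scene","wrist"):
    i=grab_frame(n);h=cv2.cvtColor(i,cv2.COLOR_BGR2HSV)
    m=((h[...,0]>24)&(h[...,0]<34)&(h[...,1]>215)&(h[...,2]>200)).astype(np.uint8)
    k,l,st,c=cv2.connectedComponentsWithStats(m)
    if k<2: continue
    j=1+st[1:,4].argmax();u,v=c[j]
    x=ray(n,u,v,.127) if n=="scene" else wray(s['position'],s['tool_rot'],u,v,.127)
    C=np.array([.4455,-.237]);d=x[:2]-C
    print(n,st[j],x,np.degrees(np.arctan2(d[1],d[0])),np.hypot(*d))
E
python3 yl.py
```

```text
20.525 [ 0.44801041 -0.23607629  0.17512641] 1.1738492245513839 [14.40680129  0.73981369 -0.27914879] [ 0.06068939 -3.10367117 -0.01615619] 0.4530987405314909
wrist [248 332  59  23 613] [ 0.41473802 -0.31195288  0.127     ] -112.31411206725045 0.08101995506281043
```

The turntable follows the knob. A 14 N side force in x shows the axis is about 2 mm further out, so I correct for that as I turn.

Emit:
{"name": "move_arm", "arguments": {
  "moves": [
    [1,0,0,-0.05],
    [2,0,0,-0.12],
    [2,0,0,-0.19],
    [2,0,0,-0.26],
    [2,0,0,-0.33],
    [2,0,0,-0.4],
    [2,0,0,-0.47],
    [2,0,0,-0.54],
    [2,0,0,-0.54]
  ]
}}

```text
clock: 21.75
position: [0.4493, -0.237, 0.1751]
tool_rot: [3.137, -0.001, 0.633]
force: [11.3, -6.3, 0.3]
grip_width: 0.0343
finger_force: 60.4
```

```bash
python3 yl.py
```

```text
21.75 [ 0.44933814 -0.2369769   0.17511357] 0.6329531988379287 [11.28911977 -6.26336276  0.34283369] [-1.17405483 -2.28464126 -0.0428872 ] 0.03442713668198269
wrist [248 330  26  25 326] [ 0.37676826 -0.27512951  0.127     ] -150.980306759874 0.07859969254577183
```

Emit:
{"name": "move_arm", "arguments": {
  "moves": [
    [1,-0.5,0,-0.05],
    [1.5,-1,0,-0.12],
    [1.5,-1,0,-0.19],
    [1.5,-1,0,-0.26],
    [1.5,-1,0,-0.33],
    [1.5,-1,0,-0.4],
    [1.5,-1,0,-0.46],
    [1.5,-1,0,-0.51],
    [1.5,-1,0,-0.51],
    [1.5,-1,0,-0.51]
  ]
}}

```text
clock: 23.1
position: [0.45, -0.2384, 0.1751]
tool_rot: [3.138, -0.002, 0.123]
force: [6.2, -8.6, 2.9]
grip_width: 0.0343
finger_force: 60.7
```

```bash
python3 yl.py; python3 - <<'E'
from h import *
import cv2
i=grab_frame("scene");cv2.imwrite("pics/s8.png",i)
h=cv2.cvtColor(i,cv2.COLOR_BGR2HSV)
for lo,hi,n in(((22,140,90),(36,255,255),'yel'),((0,150,60),(5,255,255),'red'),((125,80,40),(155,255,255),'purp')):
    k,l,st,c=cv2.connectedComponentsWithStats(cv2.inRange(h,lo,hi))
    for j in range(1,k):
        if st[j,4]>15: print(n,st[j],c[j].round(1))
E
```

```text
23.1 [ 0.44996539 -0.23841031  0.17513143] 0.12336547714694635 [ 6.15411063 -8.62770792  2.85735234] [-1.68617258 -1.17092001 -0.04351255] -0.35732565779526904
wrist [248 330  60  25 789] [ 0.36898148 -0.24854929  0.127     ] -171.41687293415515 0.07738520131990394
yel [324 263  16  17 208] [331.5 270.6]
red [216 207  33  24 469] [232.5 218.4]
purp [250 240  12  28 303] [255.6 253.2]
purp [388 291  22  28 371] [398.2 304.5]
```

The yellow lid is centred on the tool plane, at -173° and so in line with the arrow. Total turn was 1.571 rad, the plate is still flat where I laid it, and the grip holds at 60 N. Handing in.

```bash
python3 - <<'E'
from workcell import bot
print(bot.job_done())
E
```

```text
the job is handed in; nothing more can be done
None
```

I handed the job in at about 23 s of the 64 s: the red plate lies flat on the worktop clear of the carousel, and the yellow-lid jar stands at the front, to within about a degree of the arrow by my measurements, with the gripper still holding the knob; no verdict came back.

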